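Hang the slide rack on the drain stand

ROBOT

A 6-joint arm with a two-finger parallel gripper is mounted at the origin on a cart in front of the work surface, level with it; the furniture and walls round the work are solid. World frame = base frame: x ahead of the robot, y to its left, z up, the work surface at z = 0. Lengths are in m, angles in rad, forces in N, time in s.
With the tool pointing down it reaches from about 0.3 to 0.875 m from the base axis. Payload 6.4 kg.
Tool frame: the origin (TCP) lies at the centre of the arm's flange, where the gripper is bolted on; the fingertips stand 173 mm ahead of it and the grasp point (between the pads) lies 155 mm ahead of it; z points along the fingers, y is the line along which they close (so a half turn about z gives the same grasp; the last joint's range is limited). The gripper opens to 85 mm and grips with 20 to 120 N. Pads are 22 mm wide; open, the fingers measure 114 mm over their backs; the gripper's body (76 mm by 85 mm) begins 54 mm behind the grasp point. The pads swing forward as they close: fully open they stand 13 mm farther back than shut.
Start: joints at [-1.539, 0.181, 1.607, -0, 1.354, -0.206], TCP at [0.135, -0.559, 0.405] pointing down, gripper open.
Joint ranges: [-2.99, 2.99], [-0.89, 2.07], [0.3, 2.58], [-1.14, 4.28], [0, 2.63], [-3.12, 3.12]. Speed limits (rad/s): [2.57, 2.57, 3.01, 3.14, 3.14, 3.14].

INTERFACE

Orientations are given as a unit quaternion [w, x, y, z].
In Python, from bench import get_obs, camera, get_calibration, hand_in gives the robot as it stands. The module is installed in compiled form; this text tells all that it offers.
- The arm moves only by the tool drive_tool, never from a script. Its argument "increments" is a list of rows, each a list of 2 entries, a list of its own where there are three numbers: the shift along the tool's x, y, z normalised to -1 to 1, where 1 is 250 mm, then the turn about the tool's z normalised to -1 to 1, where 1 is 90 degrees. A call has exactly 8 rows; each row is the pose to reach, as a shift and turn from the pose commanded when the call began, along the tool's axes at that moment; what a row does not reach only later rows make up. A row lasts 1/8 s, in which the tool goes at most 62.5 mm and 10.7 degrees, less where a joint would pass 70% of its speed; a pose out of reach is approached as far as the arm can. A call with a number of a shift or a turn outside -1 to 1 is refused whole. A call with a gripper value outside its range is refused whole. "claw" is the closure, from 0 (fully open) to 1 (shut), set as the call begins (left out, the last holds). The fingers move at their own pace and stop on an object; the grip force is fixed at half the most. Time passes only in rows, so rows that repeat a pose let the fingers close, or fill a call up. It gives the time, the measured TCP pose, the force and the opening at its end, in the units of the state.
- get_obs(): the state, without advancing time (a new reading comes with each control period).
- camera(name): name is "scene" or "top"; returns the picture (400x640x3 uint8, blue, green, red); there is no depth.
- get_calibration(name): a dict with "K" (3x3 intrinsics, pixels), "origin" and "orientation" of the camera in the world. Camera axes: x right, y down, z forward; pixel columns grow to the right and rows downward; lengths in m; the calibration is good to about 2 mm. A picture is of the moment at which its call begins. get_calibration takes no time and is no camera call.
- hand_in(): hands the job in, once; it reports no verdict.
The state is a dict: "time_s": time; "q": joint angles; "dq": joint speeds; "joint_efforts": joint torques, N m; "eef_pos": TCP position; "eef_rot": TCP orientation; "wrist_force": force on the tool from outside, world axes, zero at the start; "torque": the same for the moment, N m; "opening": opening from 0.0 (shut) to 1.0 (fully open).
Only numpy, scipy, OpenCV 4.12 (cv2) and the standard library are available. Lean on these libraries where they do the work, as an engineer would, in place of code of your own. Each camera call takes 0.05 s, during which the arm holds its last target. There are 200 camera calls.

TASK

Lift the steel slide rack out of the glass staining dish by its black grip and hang it on the drain stand to drip off: push its crossbar in sideways through the mouths of both hooks, past the sprung keepers, until it meets the back, then lower it into the notches and let go, so that the rack hangs level, both bar ends fully home and both keepers shut. The hook bracket is clamped at any height on its posts, so feel for the hooks; be gentle, the slides are thin glass, and leave the dish and the other things on the bench where they stand.

Things in the scene. Friction and masses are not known exactly. Their poses are not given: they have to be found in the camera images.
- slide_rack: Stainless rack full of glass microscope slides, 0.22 to 0.45 kg. Origin: centre of its underside; z up, x along the crossbar; a half turn makes no difference. Rack body 100 (x) x 84 (y) x 34 mm high. Two flat uprights (outer faces x = +-50.5, 12 mm wide in y) carry the crossbar, which passes through them. Centre of mass below the bar's middle.
- bar_mid (a point): Middle of the crossbar axis, 108 mm above the rack's underside; axes as the rack. Here sits a black plastic grip, 44 mm long (x), 14 mm wide (y), 16 mm high, centred on the axis: take it from above, fingers closing along y. The bare round bar is 8 mm thick and ends in knobs of 14 mm, inner faces at x = +-71, outer at +-78 mm.
- bar_end_a (a point): Point on the crossbar axis at rack x = +60 mm, the bare part of the bar, between upright and end knob, that is to rest in one of the hooks (either).
- bar_end_b (a point): The same at rack x = -60 mm.
- dish: Glass staining dish, loose, 0.6 kg, 128 (x) x 108 (y) x 58 mm high (rim 132 x 112), walls 5 mm, floor 5 mm, open on top. Origin: centre of its underside. The rack stands loosely in it.
- drain_stand: Fixed steel drain stand. Origin: on the worktop below the middle between the two notches; z up, x from hook to hook, away from the robot within 0.4 rad; the hooks' mouths open towards -y. Drip tray 12 mm high, x = +-88, y = -66 to +110 mm. Two posts, 10 mm thick, at x = +-60, y = +85 mm, 199 mm high, carry a rigid bracket with two equal hook plates, each 6 mm thick, at x = +-60 mm.
- hook_mean (a point): Point fixed to the stand, 168 mm above its origin, axes as the stand. Call h the height above the worktop of the bar's axis when seated in the notches, the same for both hooks. THE BRACKET'S HEIGHT IS NOT REPORTED: it is firmly clamped anywhere with h from 153 to 183 mm, 168 on average. How the hooks are shaped is told at hook_a and hook_b, in y and height relative to h.
- hook_a (a point): Middle of the notch of the hook at stand x = +60 mm, at mean height (not the true one). Each hook: a level ledge, open above, top at h+8 mm, from y = -38 (rounded tip to -43.5) to -5.5 mm; then the notch, y = -5.5 to +5.5 mm, floor at h-4; then the upright back wall, face at y = +5.5; over all this the nose, y = -15.5 to the back, underside at h+22.5, top at h+31.5 mm.
- hook_b (a point): The same at stand x = -60 mm. An 8 mm bar can be set down on the ledges in front of the noses (y about -26 mm, axis then at h+12), goes in along +y past the keepers with 3.5 mm spare height above the ledge, meets the back wall with its axis at y = +1.5 mm, and from there drops 12 mm into the notch, which has 3 mm play.
- keeper_a (a joint): Sprung steel flap, 12 mm long, 3 mm thick, hung under the tip of hook_a's nose (pivot y = -12, height h+21 mm), closing the mouth to the ledge: 0 rad shut, up to 1.5 folded up. It opens only inwards: a bar going in lifts it. On the way both together drag back with about 5 N and press down with 5 to 10 N; the drag eases just before the back wall, and they shut behind the bar once it is down.
- keeper_b (a joint): The same keeper on hook_b.
- amber_bottle: Bystander: brown bottle with red cap, 52 mm across, 113 mm high, origin centre of its underside.
- reagent: Bystander: clear bottle with orange cap, 61 mm across, 132 mm high, origin centre of its underside.
- petri_a: Bystander: clear petri dish, 89 mm across, 15 mm high, origin centre of its underside.

How it is judged:
By the outcome, as a careful person would: the job done as asked, in the order asked, and still so for the second after the job is handed in, with the robot touching nothing.
It also fails if it takes over 43 s, if anything falls off the work surface, if the arm or the gripper's body presses on something with over 40 N, if the wrist force passes 120 N, or if a joint passes its speed limit or range.

## Working session

There is one attempt and no reset: what is moved stays moved. The work goes in short steps, Python scripts to look and compute and a tool call to move; the robot and the scene stay as the last step left them, time stands still between calls to the robot, and variables do not carry over. Pictures are saved under pics/ and viewed, on a budget of 10 in all, crops included, one or two more only if the job needs it, and the job is handed in when it is done.

Besides the shell and the picture viewer there is one more tool, called after "Call:" by a JSON object that holds its "api" and its "payload", one argument or row to a line. drive_tool: Moves the arm, as the interface text tells. Its arguments: {"type":"object","properties":{"increments":{"type":"array","items":{"type":"array"}},"claw":{"type":"number"}},"required":["increments"]}

```bash
mkdir -p pics
python3 - <<'E'
from bench import *
import cv2,numpy as np
np.set_printoptions(precision=4,suppress=True)
for n in("scene","top"):
    cv2.imwrite(f"pics/{n}0.png",camera(n)); c=get_calibration(n); print(n,c)
o=get_obs();print(o)
E
```

```text
scene {'K': array([[426.4019,   0.    , 319.8124],
       [  0.    , 426.4019, 205.2656],
       [  0.    ,   0.    ,   1.    ]]), 'origin': array([ 0.2534, -0.607 ,  0.7201]), 'orientation': array([-0.3801,  0.8895, -0.2295,  0.108 ])}
top {'K': array([[378.0276,   0.    , 318.4208],
       [  0.    , 378.0276, 207.1265],
       [  0.    ,   0.    ,   1.    ]]), 'origin': array([ 0.3762, -0.0733,  1.0221]), 'orientation': array([ 0.0733, -0.686 ,  0.7201, -0.0748])}
{'time_s': 0.1, 'q': array([-1.5393,  0.1815,  1.6079,  0.    ,  1.3538, -0.2063]), 'dq': array([-0.0001, -0.0028, -0.0034,  0.0001,  0.0001,  0.0004]), 'joint_efforts': array([  0.0006, -44.5874, -35.2239,  -0.0002,   0.0041,  -0.    ]), 'eef_pos': array([ 0.1355, -0.5586,  0.4039]), 'eef_rot': array([-0.0008,  0.9929,  0.1186,  0.0001]), 'wrist_force': array([0.3694, 0.2111, 0.2363]), 'torque': array([ 0.0094,  0.009 , -0.0582]), 'opening': 1.001368689827585}
```

View pics/scene0.png

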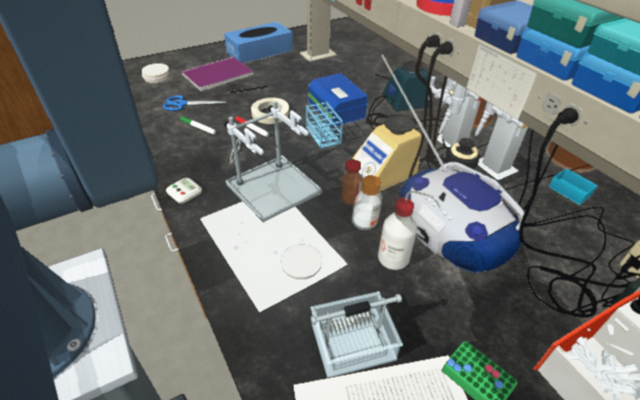

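View pics/top0.png

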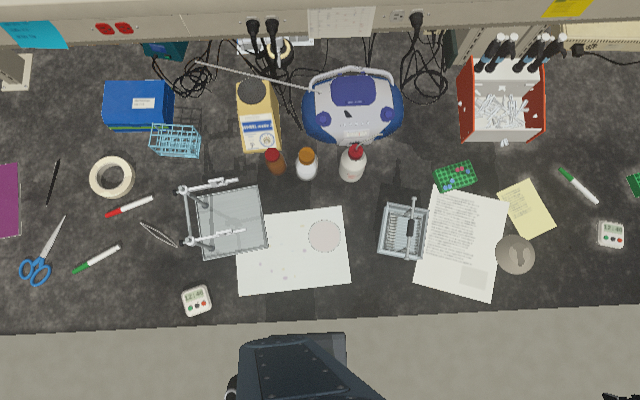

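The top view shows the rack in its dish around (405,230), with the crossbar running along the image's vertical near column 410. The stand is around (225,220), with its mouths facing right and its hooks near (225,183) and (225,240). I'll enlarge both.

Run:
```python
import cv2,numpy as np
t=cv2.imread("pics/top0.png");
a=t[185:271,365:440];b=t[170:266,170:275]
r=lambda i,s:cv2.resize(i,None,fx=s,fy=s,interpolation=cv2.INTER_CUBIC)
A=r(a,5);B=r(b,4)
def tick(I,u0,v0,s):
    for k in range(0,I.shape[1],10*s): cv2.line(I,(k,0),(k,6),(0,0,255),1);cv2.putText(I,str(u0+k//s),(k,16),0,.33,(0,0,255))
    for k in range(0,I.shape[0],10*s): cv2.line(I,(0,k),(6,k),(0,0,255),1);cv2.putText(I,str(v0+k//s),(8,k+4),0,.33,(0,0,255))
tick(A,365,185,5);tick(B,170,170,4)
H=max(A.shape[0],B.shape[0]);P=np.zeros((H,A.shape[1]+B.shape[1],3),np.uint8)
P[:A.shape[0],:A.shape[1]]=A;P[:B.shape[0],A.shape[1]:]=B
print(P.shape);cv2.imwrite("pics/crop1.png",P)
s=cv2.imread("pics/scene0.png")
a=s[280:380,295:415];b=s[100:225,215:330]
A=r(a,3);B=r(b,4);tick(A,295,280,3);tick(B,215,100,4)
H=max(A.shape[0],B.shape[0]);P=np.zeros((H,A.shape[1]+B.shape[1],3),np.uint8)
P[:A.shape[0],:A.shape[1]]=A;P[:B.shape[0],A.shape[1]:]=B
cv2.resize
print(P.shape);cv2.imwrite("pics/crop2.png",P[:,:800] if P.shape[1]<=800 else cv2.resize(P,(800,int(P.shape[0]*800/P.shape[1]))))
```

```text
(430, 795, 3)
(500, 820, 3)
```

View pics/crop1.png

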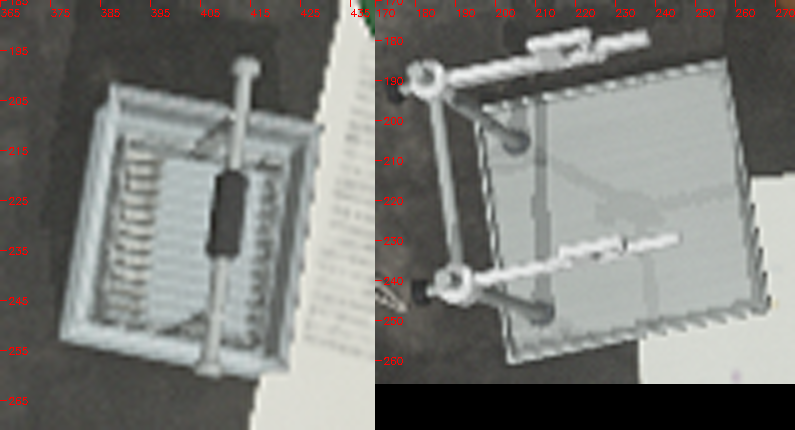

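View pics/crop2.png

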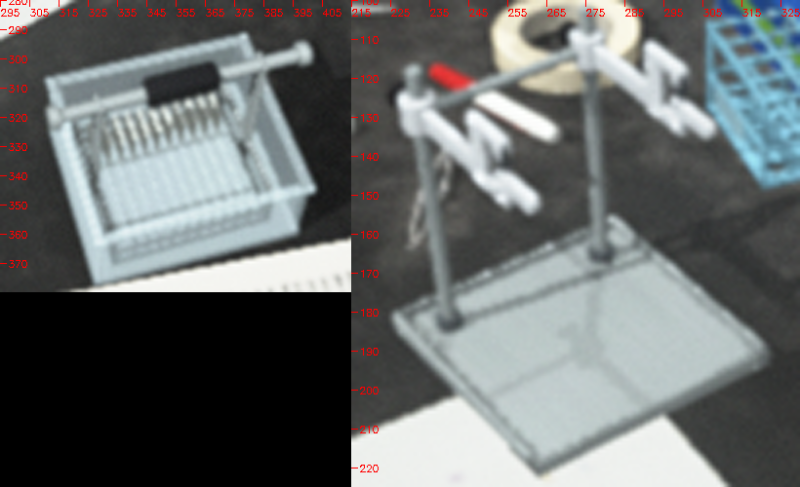

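Crop 1 (top) gives the knobs at (414.2,198.2) and (406.8,258.6), the grip at (410.4,227.6), the tray corners, the post tops and the hook tips. Crop 2 (scene) shows the same points. Next I'll fit both poses and h.

```bash
cat > fit.py <<'E'
from bench import *
import numpy as np
from scipy.optimize import least_squares
from scipy.spatial.transform import Rotation as R
np.set_printoptions(precision=4,suppress=True)
C={n:get_calibration(n) for n in("scene","top")}
def proj(n,P):
    c=C[n];p=R.from_quat(c["orientation"],scalar_first=True).inv().apply(np.atleast_2d(P)-c["origin"])
    return (p@c["K"].T)[:,:2]/p[:,2:]
def world(p,L): # p=x,y,yaw
    L=np.array(L,float); return np.c_[R.from_euler('z',p[2]).apply(L)+[p[0],p[1],0]]
E
python3 - <<'E'
from fit import *
# rack
k=[[.0745,0,.113],[-.0745,0,.113],[0,0,.113]]
ro={"top":[[414.2,198.2],[406.8,258.6],[410.4,227.6]],"scene":[[399.2,298.8],[314.5,321],[357.5,308.7]]}
f=lambda p:np.concatenate([(proj(n,world(p,k))-ro[n]).ravel() for n in ro])
r=least_squares(f,[.4,-.3,0],loss='soft_l1',x_scale=[.1,.1,.1]);print("rack",r.x);print(r.fun.reshape(-1,2).round(1).tolist())
tr=[[.088,.11,.012],[.088,-.066,.012],[-.088,-.066,.012],[-.088,.11,.012],[.06,.085,.199],[-.06,.085,.199]]
so={"top":[[196.2,196.8],[257.5,185],[268.2,246.5],[204.5,260.2],[183,189.5],[190,241],[238.2,179.2],[245.8,229.5]],
"scene":[[281.9,155.9],[321.9,190.2],[263.4,220.5],[226.8,181.5],[276.2,105.6],[230.9,117.4],[307.5,132.8],[262.9,152]]}
def g(p):
    L=tr+[[.06,-.0435,p[3]+.0025],[-.06,-.0435,p[3]+.0025]]
    return np.concatenate([(proj(n,world(p,L))-so[n]).ravel() for n in so])
r=least_squares(g,[.4,.3,0,.168],loss='soft_l1',x_scale=.1);print("stand",r.x);print(r.fun.reshape(-1,2).round(1).tolist())
p=r.x
print("hook centre per side", world(p,[[0,-.026,0],[0,0,0],[0,.0015,0]]))
E
```

```text
rack [ 0.5089 -0.3011 -0.216 ]
[[-0.2, -0.4], [0.0, -1.0], [0.1, -0.4], [-0.4, 0.0], [-0.4, -0.1], [-0.1, 0.9]]
stand [0.5655 0.1341 0.156  0.1802]
[[-1.0, 0.5], [0.7, -0.3], [1.3, 0.5], [-0.3, 0.2], [-1.8, -2.0], [-1.8, -1.5], [0.8, -0.8], [1.7, -0.7], [0.3, 0.6], [0.3, 0.2], [-0.5, 0.3], [-1.5, 0.1], [-1.1, -3.1], [-0.3, 1.5], [0.3, -0.0], [-0.6, 0.1]]
hook centre per side [[0.5696 0.1084 0.    ]
 [0.5655 0.1341 0.    ]
 [0.5653 0.1355 0.    ]]
```

Call:
{"api": "drive_tool", "payload": {
  "increments": [
    [[0.09,-0.035,0],0],
    [[0.2,-0.075,0],0],
    [[0.31,-0.12,0],0],
    [[0.42,-0.16,0],0],
    [[0.53,-0.2,0],0],
    [[0.64,-0.245,0],0],
    [[0.75,-0.285,0],0],
    [[0.85,-0.325,0],0]
  ],
  "claw": 0
}}

```text
time_s: 1.1
eef_pos: [0.3243, -0.428, 0.4045]
eef_rot: [-0.0, 0.993, 0.119, 0.0]
wrist_force: [0.1, -0.7, -0.7]
opening: 1.003
```

Call:
{"api": "drive_tool", "payload": {
  "increments": [
    [[0.12,-0.045,0.02],0.05],
    [[0.24,-0.09,0.06],0.11],
    [[0.36,-0.135,0.1],0.17],
    [[0.48,-0.18,0.14],0.23],
    [[0.6,-0.23,0.17],0.27],
    [[0.71,-0.27,0.2],0.289],
    [[0.8,-0.305,0.2],0.289],
    [[0.844,-0.324,0.2],0.289]
  ]
}}

```text
time_s: 2.1
eef_pos: [0.5098, -0.2994, 0.3544]
eef_rot: [-0.0, 0.994, -0.107, -0.0]
wrist_force: [-0.2, 0.1, 0.1]
opening: 1.002
```

```bash
cat > look.py <<'E'
import sys,cv2,numpy as np
from bench import camera
def look(name,specs): # specs: (cam,u0,v0,u1,v1,scale)
    out=[];ims={}
    for cam,u0,v0,u1,v1,s in specs:
        if cam not in ims: ims[cam]=camera(cam)
        I=cv2.resize(ims[cam][v0:v1,u0:u1],None,fx=s,fy=s,interpolation=cv2.INTER_CUBIC)
        for u in range(-(-u0//10)*10,u1,10): k=(u-u0)*s;cv2.line(I,(k,0),(k,6),(0,0,255),1);cv2.putText(I,str(u),(k,16),0,.33,(0,0,255))
        for v in range(-(-v0//10)*10,v1,10): k=(v-v0)*s;cv2.line(I,(0,k),(6,k),(0,0,255),1);cv2.putText(I,str(v),(8,k+4),0,.33,(0,0,255))
        out.append(I)
    H=max(i.shape[0] for i in out)
    P=np.hstack([cv2.copyMakeBorder(i,0,H-i.shape[0],0,0,cv2.BORDER_CONSTANT) for i in out])
    print(P.shape);assert P.shape[0]<=600 and P.shape[1]<=800;cv2.imwrite(f"pics/{name}.png",P)
E
python3 - <<'E'
from look import *
look("c3",[("scene",290,230,420,380,4),("top",370,180,450,290,3)])
E
```

```text
(600, 760, 3)
```

View pics/c3.png

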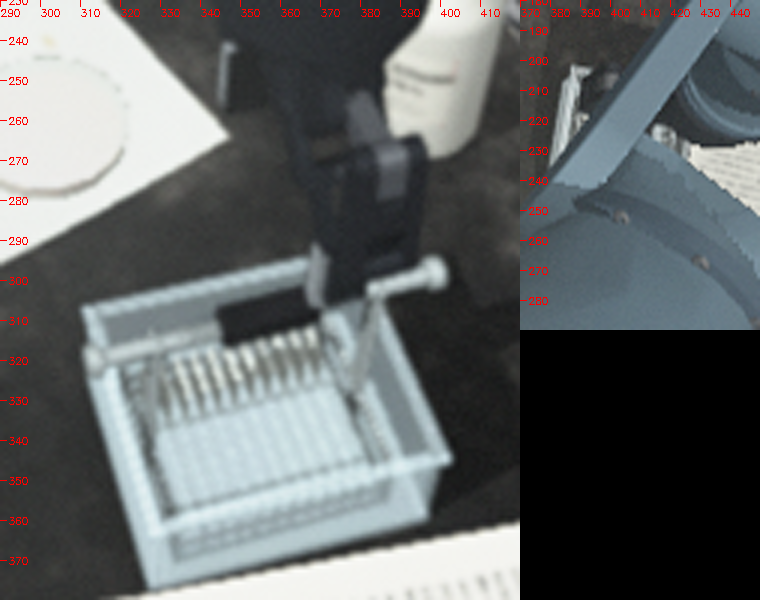

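The scene view has the knobs at (398,298) and (314,319), with the near fingertip at about (370,302). I'll check that against the projection.

Run:
```python
from fit import *
o=get_obs();T=R.from_quat(o["eef_rot"],scalar_first=True);p=o["eef_pos"]
for l in([-.011,.0425,.16],[.011,.0425,.16],[-.011,.057,.16],[.011,.057,.16]): print(l,proj("scene",T.apply(l)+p))
print(T.as_matrix(),p)
print("move in tool axes mm",T.inv().apply(np.array([.5089,-.3011,.270])-p)*1000/250)
```

```text
[-0.011, 0.0425, 0.16] [[365.0915 303.6174]]
[0.011, 0.0425, 0.16] [[379.1716 299.9626]]
[-0.011, 0.057, 0.16] [[368.8396 311.9913]]
[0.011, 0.057, 0.16] [[383.1199 308.2088]]
[[ 0.9772 -0.2125 -0.    ]
 [-0.2125 -0.9772  0.0003]
 [-0.0001 -0.0003 -1.    ]] [ 0.5095 -0.3     0.3546]
move in tool axes mm [-0.0016  0.0049  0.3386]
```

Call:
{"api": "drive_tool", "payload": {
  "increments": [
    [[-0.002,0.005,0.04],0],
    [[-0.002,0.005,0.09],0],
    [[-0.002,0.005,0.14],0],
    [[-0.002,0.005,0.19],0],
    [[-0.002,0.005,0.24],0],
    [[-0.002,0.005,0.285],0],
    [[-0.002,0.005,0.32],0],
    [[-0.002,0.005,0.336],0]
  ]
}}

```text
time_s: 3.2
eef_pos: [0.508, -0.3024, 0.27]
eef_rot: [-0.0, 0.994, -0.108, -0.0]
wrist_force: [0.2, -0.4, 0.0]
opening: 1.001
```

Call:
{"api": "drive_tool", "payload": {
  "increments": [
    [[0,0,0],0],
    [[0,0,0],0],
    [[0,0,0],0],
    [[0,0,0],0],
    [[0,0,0],0],
    [[0,0,0],0],
    [[0,0,0],0],
    [[0,0,0],0]
  ],
  "claw": 1
}}

```text
time_s: 4.2
eef_pos: [0.5081, -0.3024, 0.2707]
eef_rot: [-0.0, 0.994, -0.108, -0.0]
wrist_force: [0.5, 2.1, 1.1]
opening: 0.15
```

Call:
{"api": "drive_tool", "payload": {
  "increments": [
    [[0,0,-0.02],0],
    [[0,0,-0.06],0],
    [[0,0,-0.12],0],
    [[0,0,-0.2],0],
    [[0,0,-0.29],0],
    [[0,0,-0.38],0],
    [[0,0,-0.44],0],
    [[0,0,-0.46],0]
  ]
}}

```text
time_s: 5.2
eef_pos: [0.5082, -0.3027, 0.3873]
eef_rot: [0.001, 0.994, -0.108, 0.001]
wrist_force: [-0.5, 0.2, -4.3]
opening: 0.15
```

Run:
```python
from look import *
look("c4",[("scene",290,210,420,360,4)])
from fit import *
o=get_obs();print(o["eef_pos"],o["wrist_force"],o["torque"],o["opening"])
```

```text
(600, 520, 3)
[ 0.5082 -0.3026  0.387 ] [ 0.6598 -0.8586 -3.8567] [ 0.0222 -0.0461 -0.0458] 0.15070996114187918
```

View pics/c4.png

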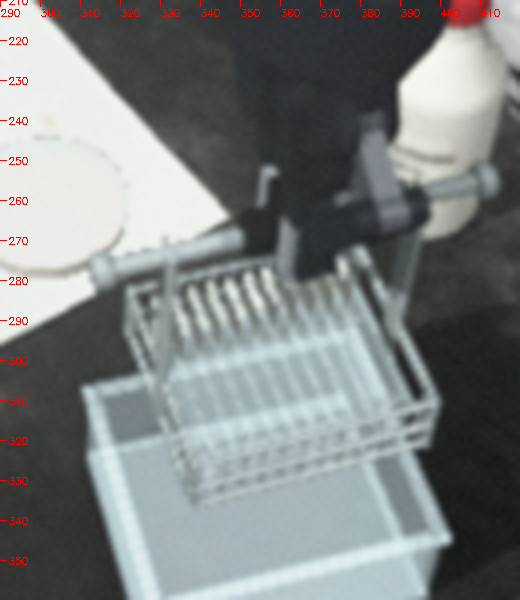

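The rack hangs freely clear of the dish, with the knob centres in the scene view at about (411,255.5) and (315.7,277.5). I'll fit its pose in the hand and work out the transport move.

Run:
```python
from fit import *
o=get_obs();T=R.from_quat(o["eef_rot"],scalar_first=True);p=o["eef_pos"]
obs=np.array([[411,255.5],[315.7,277.5]])
def f(v): # dx, dz, roll about tool y(tilt)
    P=[T.apply([v[0]+s*.0745*np.cos(v[2]),0,.157+v[1]+s*.0745*np.sin(v[2])])+p for s in(1,-1)]
    return (proj("scene",P)-obs).ravel()
print(f([0,0,0]))
r=least_squares(f,[0,0,0]);print(r.x*1000,r.fun)
yaw=np.arctan2(*T.as_matrix()[[1,0],0]);print("yaw",yaw)
# target: bar_mid at stand y=-.075, stand yaw .156
s=[.5655,.1341,.156]
for y in(-.09,-.065,-.026):
    g=world(s,[[0,y,.26]])[0]; print(y,g,"tool units",T.inv().apply(np.r_[g[:2],g[2]+.157]-p)/.25,"turn",-(s[2]-yaw)/(np.pi/2))
```

```text
[-0.4863 -0.671  -0.7138 -0.0122]
[1.0947 1.1708 9.8119] [-0.0304 -0.0081  0.0258  0.0008]
yaw -0.2161696477745883
-0.09 [0.5795 0.0452 0.26  ] tool units [-0.0196 -1.4199 -0.1212] turn -0.23693055644838132
-0.065 [0.5756 0.0699 0.26  ] tool units [-0.056  -1.5131 -0.1213] turn -0.23693055644838132
-0.026 [0.5695 0.1084 0.26  ] tool units [-0.1127 -1.6584 -0.1215] turn -0.23693055644838132
```

Call:
{"api": "drive_tool", "payload": {
  "increments": [
    [[0,-0.02,-0.04],0],
    [[0,-0.08,-0.1],0],
    [[0,-0.17,-0.16],0],
    [[0,-0.28,-0.19],0],
    [[0,-0.39,-0.2],0],
    [[0,-0.5,-0.2],0],
    [[0,-0.61,-0.2],0],
    [[0,-0.72,-0.2],0]
  ]
}}

```text
time_s: 6.25
eef_pos: [0.5468, -0.1241, 0.4368]
eef_rot: [-0.0, 0.994, -0.107, 0.0]
wrist_force: [0.0, 0.9, -3.9]
opening: 0.149
```

Call:
{"api": "drive_tool", "payload": {
  "increments": [
    [[0,-0.11,0],-0.03],
    [[0,-0.22,0],-0.07],
    [[-0.005,-0.33,0],-0.11],
    [[-0.01,-0.44,0],-0.15],
    [[-0.015,-0.54,0],-0.19],
    [[-0.02,-0.62,0],-0.22],
    [[-0.02,-0.68,0],-0.235],
    [[-0.02,-0.7,0],-0.237]
  ]
}}

```text
time_s: 7.25
eef_pos: [0.5794, 0.0464, 0.4359]
eef_rot: [0.0, 0.997, 0.078, 0.0]
wrist_force: [-0.3, -0.1, -3.4]
opening: 0.147
```

Run:
```python
from look import *
look("c5",[("scene",200,60,340,200,4),("top",170,160,280,270,2)])
from fit import *
o=get_obs();print(o["eef_pos"],o["eef_rot"],o["wrist_force"],o["torque"],o["time_s"])
```

```text
(560, 780, 3)
[0.5794 0.0456 0.4357] [ 0.0001  0.997   0.078  -0.0001] [-0.3174  0.2151 -3.2415] [-0.0228  0.0032 -0.0247] 7.35
```

View pics/c5.png

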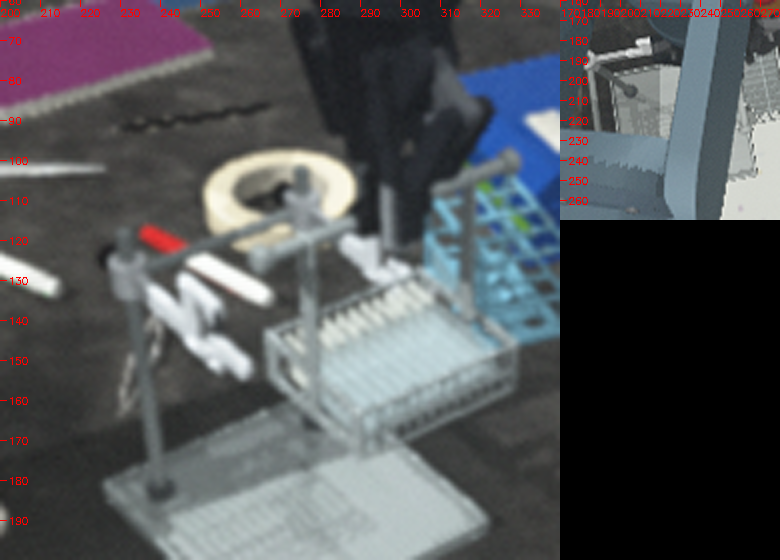

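The bar is in front of the hooks. In the scene view the knobs are at (265.5,125.5) and (328,100), the near hook tip at (262,152.5), and the post tops at (233,118) and (275.2,102.5). I'll refit with the camera bias taken out.

Run:
```python
from fit import *
o=get_obs();T=R.from_quat(o["eef_rot"],scalar_first=True);p=o["eef_pos"]
P=[T.apply([.001+s*.0745,0,.157])+p for s in(1,-1)]
print("knob pred-obs",proj("scene",P)-[[328,100],[265.5,125.5]])
tr=[[.088,.11,.012],[.088,-.066,.012],[-.088,-.066,.012],[-.088,.11,.012],[.06,.085,.199],[-.06,.085,.199]]
so={"top":[[196.2,196.8],[257.5,185],[268.2,246.5],[204.5,260.2],[183,189.5],[190,241],[238.2,179.2],[245.8,229.5]],
"scene":[[281.9,155.9],[321.9,190.2],[263.4,220.5],[226.8,181.5],[275.2,102.5],[232,118],[307.5,132.8],[262.5,152.2]]}
for cams in(["top","scene"],["top"],["scene"]):
  def g(q):
    L=tr+[[.06,-.0435,q[3]+.0025],[-.06,-.0435,q[3]+.0025]]
    return np.concatenate([(proj(n,world(q,L))-so[n]).ravel() for n in cams])
  r=least_squares(g,[.57,.13,.15,.168],loss='soft_l1',x_scale=.1);print("stand",r.x);print(r.fun.reshape(-1,2).round(1).tolist())
```

```text
knob pred-obs [[-0.5435  0.657 ]
 [ 0.1707 -0.6849]]
stand [0.5655 0.1343 0.157  0.1798]
[[-1.2, 0.5], [0.6, -0.3], [1.2, 0.4], [-0.4, 0.3], [-2.0, -1.9], [-1.9, -1.5], [0.7, -0.8], [1.7, -0.7], [0.2, 0.5], [0.3, 0.1], [-0.5, 0.3], [-1.6, 0.1], [-0.2, -0.0], [-1.5, 0.8], [0.2, 0.0], [-0.2, -0.0]]
stand [0.5635 0.1336 0.1549 0.1873]
[[-0.8, 1.1], [1.0, 0.4], [1.4, 1.2], [-0.2, 0.9], [-1.6, -1.2], [-1.6, -0.7], [0.4, -0.8], [1.3, -0.3]]
stand [0.5668 0.1352 0.1566 0.1789]
[[0.5, 0.2], [0.6, -0.2], [-0.2, -0.2], [-1.2, -0.3], [0.2, -0.3], [-1.1, 0.5], [0.6, 0.1], [0.2, -0.1]]
```

Call:
{"api": "drive_tool", "payload": {
  "increments": [
    [[0,0,0.03],0],
    [[0,0,0.09],0],
    [[0,0,0.16],0],
    [[0,0,0.22],0],
    [[0,0,0.26],0],
    [[0,0,0.28],0],
    [[0,0,0.28],0],
    [[0,0,0.28],0]
  ]
}}

```text
time_s: 8.35
eef_pos: [0.5796, 0.0453, 0.3664]
eef_rot: [0.0, 0.997, 0.078, 0.001]
wrist_force: [-0.2, 0.3, -3.9]
opening: 0.152
```

Call:
{"api": "drive_tool", "payload": {
  "increments": [
    [[0,-0.015,0],0],
    [[0,-0.05,0],0],
    [[0,-0.095,0],0],
    [[0,-0.14,0],0],
    [[0,-0.185,0],0],
    [[0,-0.22,0],0],
    [[0,-0.24,0],0],
    [[0,-0.248,0],0]
  ]
}}

```text
time_s: 9.35
eef_pos: [0.5696, 0.1069, 0.3657]
eef_rot: [0.0, 0.997, 0.078, 0.0]
wrist_force: [-0.1, -0.5, -4.6]
opening: 0.148
```

Run:
```python
from look import *
look("c6",[("scene",215,70,335,190,5)])
from fit import *
o=get_obs();print(o["eef_pos"],o["eef_rot"],o["wrist_force"],o["torque"],o["time_s"])
```

```text
(600, 600, 3)
[0.5696 0.1068 0.3657] [-0.      0.9969  0.0781 -0.    ] [ 0.5967  0.6896 -3.2895] [-0.0039  0.025  -0.0762] 9.4
```

View pics/c6.png

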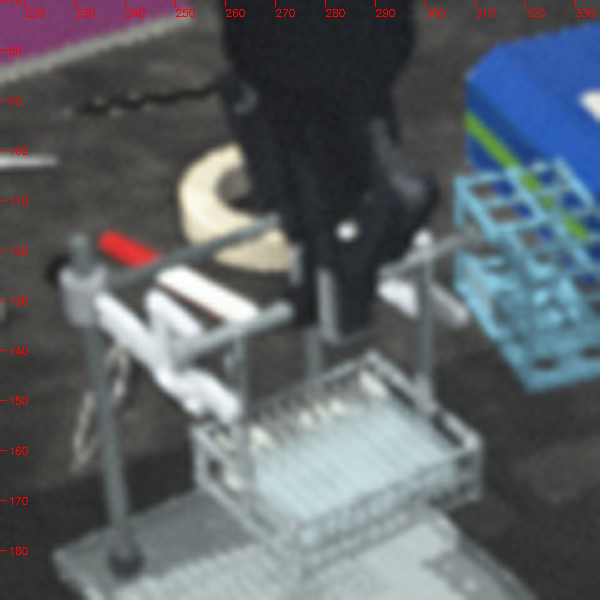

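The near knob is at (253,140), over the near ledge and in front of the nose. Now I'll feel downwards.

Call:
{"api": "drive_tool", "payload": {
  "increments": [
    [[0,0,0.006],0],
    [[0,0,0.013],0],
    [[0,0,0.02],0],
    [[0,0,0.027],0],
    [[0,0,0.034],0],
    [[0,0,0.04],0],
    [[0,0,0.044],0],
    [[0,0,0.044],0]
  ]
}}

```text
time_s: 10.4
eef_pos: [0.5697, 0.1066, 0.3546]
eef_rot: [-0.0, 0.997, 0.078, -0.0]
wrist_force: [-0.3, -0.3, -3.3]
opening: 0.158
```

Call:
{"api": "drive_tool", "payload": {
  "increments": [
    [[0,0,0.003],0],
    [[0,0,0.006],0],
    [[0,0,0.009],0],
    [[0,0,0.012],0],
    [[0,0,0.014],0],
    [[0,0,0.016],0],
    [[0,0,0.016],0],
    [[0,0,0.016],0]
  ]
}}

```text
time_s: 11.4
eef_pos: [0.5697, 0.1065, 0.3507]
eef_rot: [-0.0, 0.997, 0.078, 0.0]
wrist_force: [0.3, -0.8, -4.1]
opening: 0.152
```

Call:
{"api": "drive_tool", "payload": {
  "increments": [
    [[0,0,0.002],0],
    [[0,0,0.004],0],
    [[0,0,0.006],0],
    [[0,0,0.008],0],
    [[0,0,0.01],0],
    [[0,0,0.012],0],
    [[0,0,0.012],0],
    [[0,0,0.012],0]
  ]
}}

```text
time_s: 12.4
eef_pos: [0.5697, 0.1066, 0.3477]
eef_rot: [-0.0, 0.997, 0.078, -0.0]
wrist_force: [-0.9, 0.6, -3.8]
opening: 0.154
```

Call:
{"api": "drive_tool", "payload": {
  "increments": [
    [[0,0,0.002],0],
    [[0,0,0.004],0],
    [[0,0,0.006],0],
    [[0,0,0.008],0],
    [[0,0,0.01],0],
    [[0,0,0.012],0],
    [[0,0,0.012],0],
    [[0,0,0.012],0]
  ]
}}

```text
time_s: 13.4
eef_pos: [0.5697, 0.1066, 0.3447]
eef_rot: [-0.0, 0.997, 0.078, 0.0]
wrist_force: [0.3, 0.6, -5.0]
opening: 0.154
```

Call:
{"api": "drive_tool", "payload": {
  "increments": [
    [[0,0,0.002],0],
    [[0,0,0.004],0],
    [[0,0,0.006],0],
    [[0,0,0.008],0],
    [[0,0,0.01],0],
    [[0,0,0.012],0],
    [[0,0,0.012],0],
    [[0,0,0.012],0]
  ]
}}

```text
time_s: 14.4
eef_pos: [0.5697, 0.1066, 0.3424]
eef_rot: [0.0, 0.997, 0.078, 0.0]
wrist_force: [-3.5, -0.6, 5.0]
opening: 0.154
```

Run:
```python
from look import *
look("c7",[("scene",225,90,335,190,6)])
from fit import *
o=get_obs();print(o["eef_pos"],o["eef_rot"],o["wrist_force"],o["torque"],o["time_s"])
```

```text
(600, 660, 3)
[0.5697 0.1066 0.3425] [0.0001 0.997  0.078  0.0003] [-4.618  -0.2251  5.9254] [-0.022   0.7106 -0.003 ] 14.45
```

View pics/c7.png

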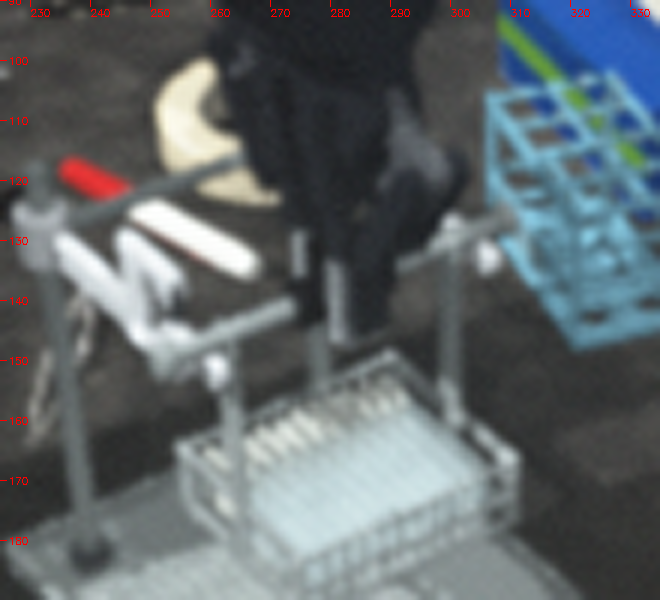

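Contact: Fz rose by about 9 N at TCP z = 0.3425, so h is about 0.173. There's also Fx of −4.6 N. I'll nudge sideways to tell friction from side contact.

Call:
{"api": "drive_tool", "payload": {
  "increments": [
    [[0,0,-0.002],0],
    [[-0.002,0,-0.002],0],
    [[-0.004,0,-0.002],0],
    [[-0.006,0,-0.002],0],
    [[-0.008,0,-0.002],0],
    [[-0.008,0,-0.002],0],
    [[-0.008,0,-0.002],0],
    [[-0.008,0,-0.002],0]
  ]
}}

```text
time_s: 15.45
eef_pos: [0.568, 0.1062, 0.3425]
eef_rot: [0.0, 0.997, 0.078, 0.001]
wrist_force: [4.0, 0.5, 3.1]
opening: 0.15
```

Fx flipped to +4.0 N, so it's ledge friction and there's no side contact. I'll rise about 1.5 mm and push in through the keepers.

Call:
{"api": "drive_tool", "payload": {
  "increments": [
    [[0.004,0,-0.006],0],
    [[0.004,-0.008,-0.006],0],
    [[0.004,-0.02,-0.006],0],
    [[0.004,-0.034,-0.006],0],
    [[0.004,-0.048,-0.006],0],
    [[0.004,-0.062,-0.006],0],
    [[0.004,-0.074,-0.006],0],
    [[0.004,-0.08,-0.006],0]
  ]
}}

```text
time_s: 16.45
eef_pos: [0.5656, 0.1255, 0.3435]
eef_rot: [0.001, 0.997, 0.078, -0.0]
wrist_force: [0.4, -6.7, -4.5]
opening: 0.151
```

Call:
{"api": "drive_tool", "payload": {
  "increments": [
    [[0,-0.005,0],0],
    [[0,-0.01,0],0],
    [[0,-0.015,0],0],
    [[0,-0.02,0],0],
    [[0,-0.024,0],0],
    [[0,-0.028,0],0],
    [[0,-0.028,0],0],
    [[0,-0.028,0],0]
  ]
}}

```text
time_s: 17.45
eef_pos: [0.5643, 0.1327, 0.3432]
eef_rot: [0.0, 0.997, 0.078, -0.001]
wrist_force: [1.7, -4.6, -7.5]
opening: 0.149
```

Call:
{"api": "drive_tool", "payload": {
  "increments": [
    [[0,-0.002,0],0],
    [[0,-0.004,0],0],
    [[0,-0.006,0],0],
    [[0,-0.008,0],0],
    [[0,-0.01,0],0],
    [[0,-0.012,0],0],
    [[0,-0.012,0],0],
    [[0,-0.012,0],0]
  ]
}}

```text
time_s: 18.45
eef_pos: [0.5639, 0.1363, 0.3436]
eef_rot: [-0.0, 0.997, 0.078, -0.0]
wrist_force: [0.1, -0.9, -9.3]
opening: 0.149
```

The drag has eased, so the wall is close.

Call:
{"api": "drive_tool", "payload": {
  "increments": [
    [[0,-0.001,0],0],
    [[0,-0.002,0],0],
    [[0,-0.003,0],0],
    [[0,-0.004,0],0],
    [[0,-0.005,0],0],
    [[0,-0.006,0],0],
    [[0,-0.007,0],0],
    [[0,-0.007,0],0]
  ]
}}

```text
time_s: 19.45
eef_pos: [0.5637, 0.138, 0.3436]
eef_rot: [-0.0, 0.997, 0.078, -0.0]
wrist_force: [-0.6, 0.7, -9.5]
opening: 0.153
```

Call:
{"api": "drive_tool", "payload": {
  "increments": [
    [[0,-0.001,0],0],
    [[0,-0.002,0],0],
    [[0,-0.003,0],0],
    [[0,-0.004,0],0],
    [[0,-0.005,0],0],
    [[0,-0.006,0],0],
    [[0,-0.007,0],0],
    [[0,-0.007,0],0]
  ]
}}

```text
time_s: 20.45
eef_pos: [0.5639, 0.1394, 0.3445]
eef_rot: [0.0, 0.997, 0.078, 0.001]
wrist_force: [0.4, 0.0, -3.8]
opening: 0.153
```

Call:
{"api": "drive_tool", "payload": {
  "increments": [
    [[0,-0.001,0],0],
    [[0,-0.002,0],0],
    [[0,-0.003,0],0],
    [[0,-0.004,0],0],
    [[0,-0.005,0],0],
    [[0,-0.006,0],0],
    [[0,-0.007,0],0],
    [[0,-0.007,0],0]
  ]
}}

```text
time_s: 21.45
eef_pos: [0.5636, 0.1403, 0.344]
eef_rot: [0.001, 0.997, 0.078, 0.0]
wrist_force: [0.7, -7.6, -1.5]
opening: 0.152
```

Run:
```python
from look import *
look("c8",[("scene",225,90,335,190,6)])
from fit import *
o=get_obs();print(o["eef_pos"],o["eef_rot"],o["wrist_force"],o["torque"],o["time_s"])
```

```text
(600, 660, 3)
[0.5636 0.1403 0.3441] [0.0011 0.997  0.0778 0.0004] [ 0.9418 -7.3483 -1.7987] [-1.1533 -0.2403 -0.0851] 21.5
```

View pics/c8.png

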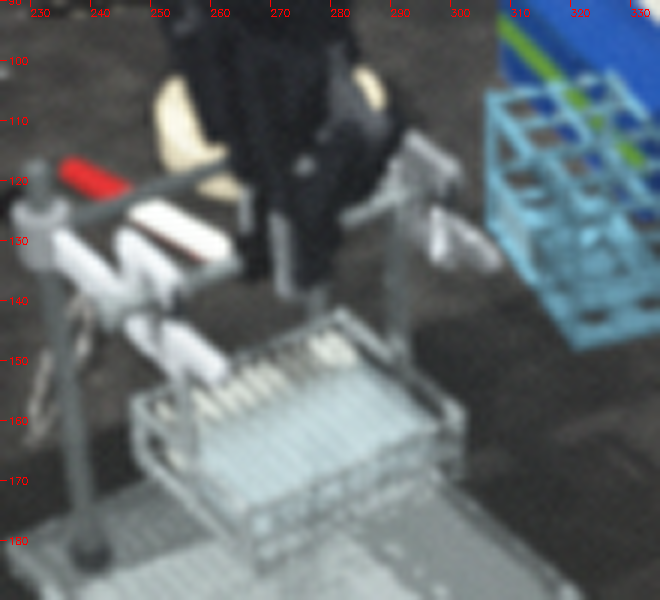

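The bar is under both noses against the back (both ends, since the z torque is small). I'll back off slightly and lower into the notches.

Call:
{"api": "drive_tool", "payload": {
  "increments": [
    [[0,0.007,0],0],
    [[0,0.007,0.006],0],
    [[0,0.007,0.014],0],
    [[0,0.007,0.022],0],
    [[0,0.007,0.03],0],
    [[0,0.007,0.038],0],
    [[0,0.007,0.044],0],
    [[0,0.007,0.044],0]
  ]
}}

```text
time_s: 22.5
eef_pos: [0.5634, 0.1396, 0.3324]
eef_rot: [-0.0, 0.997, 0.078, -0.0]
wrist_force: [0.6, -0.7, -5.2]
opening: 0.152
```

Call:
{"api": "drive_tool", "payload": {
  "increments": [
    [[0,0,0.002],0],
    [[0,0,0.004],0],
    [[0,0,0.006],0],
    [[0,0,0.008],0],
    [[0,0,0.01],0],
    [[0,0,0.011],0],
    [[0,0,0.011],0],
    [[0,0,0.011],0]
  ]
}}

```text
time_s: 23.5
eef_pos: [0.5635, 0.1396, 0.3305]
eef_rot: [-0.0, 0.997, 0.078, 0.0]
wrist_force: [-2.7, -0.3, 4.5]
opening: 0.15
```

Run:
```python
from fit import *
o=get_obs();print(o["eef_pos"],o["eef_rot"],o["wrist_force"],o["torque"],o["time_s"])
```

```text
[0.5635 0.1396 0.3305] [-0.      0.997   0.078   0.0002] [-2.6727 -0.2516  4.5104] [-0.0983  0.544  -0.0945] 23.5
```

Seated at z = 0.3305, which is the predicted 12 mm drop, with upward support. Releasing.

Call:
{"api": "drive_tool", "payload": {
  "increments": [
    [[0,0,-0.002],0],
    [[0,0,-0.002],0],
    [[0,0,-0.002],0],
    [[0,0,-0.002],0],
    [[0,0,-0.002],0],
    [[0,0,-0.002],0],
    [[0,0,-0.002],0],
    [[0,0,-0.002],0]
  ],
  "claw": 0
}}

```text
time_s: 24.5
eef_pos: [0.5635, 0.1395, 0.3305]
eef_rot: [-0.0, 0.997, 0.078, 0.0]
wrist_force: [-0.1, 0.1, -0.1]
opening: 1.001
```

Call:
{"api": "drive_tool", "payload": {
  "increments": [
    [[0,0,-0.02],0],
    [[0,0,-0.06],0],
    [[0,0,-0.12],0],
    [[0,0,-0.2],0],
    [[0,0,-0.28],0],
    [[0,0,-0.36],0],
    [[0,0,-0.42],0],
    [[0,0,-0.44],0]
  ]
}}

```text
time_s: 25.5
eef_pos: [0.5637, 0.1395, 0.4422]
eef_rot: [0.0, 0.997, 0.078, 0.001]
wrist_force: [0.1, -0.2, -0.7]
opening: 1.0
```

Call:
{"api": "drive_tool", "payload": {
  "increments": [
    [[0,0.06,0],0],
    [[0,0.16,0],0],
    [[0,0.28,0],0],
    [[0,0.4,0],0],
    [[0,0.54,0],0],
    [[0,0.68,0],0],
    [[0,0.78,0],0],
    [[0,0.82,0],0]
  ]
}}

```text
time_s: 26.5
eef_pos: [0.5952, -0.0652, 0.4392]
eef_rot: [-0.0, 0.997, 0.077, -0.001]
wrist_force: [-0.3, 0.6, 0.4]
opening: 1.003
```

Run:
```python
from look import *
look("c9",[("scene",220,90,330,190,5),("top",160,170,280,270,2)])
from fit import *
o=get_obs();print(o["eef_pos"],o["wrist_force"],o["time_s"])
```

```text
(500, 790, 3)
[ 0.5952 -0.0642  0.4396] [ 0.4909 -0.0745  0.3023] 26.6
```

View pics/c9.png

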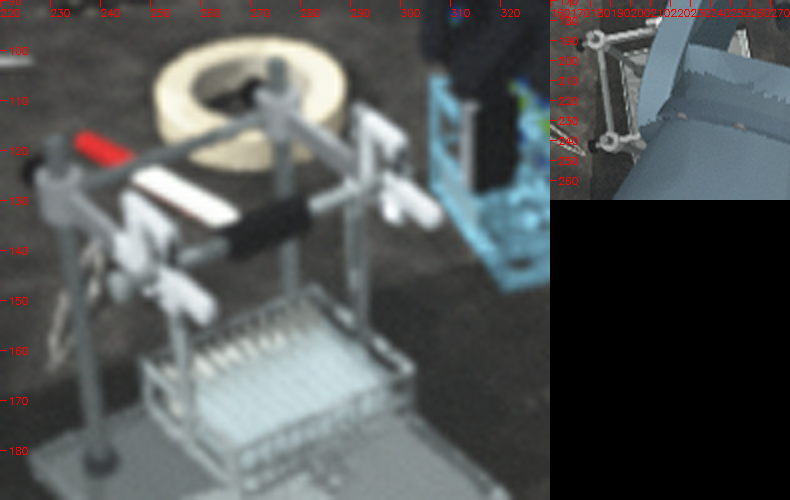

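The rack hangs free on both hooks, with the near knob at (244,147.6) and the grip at (274,134). One last composite compares the keepers before and after, with a numeric check that the dish and bystanders didn't move.

Run:
```python
import cv2
from fit import *
n=camera("scene");s=cv2.imread("pics/scene0.png");t=cv2.imread("pics/top0.png");nt=camera("top")
r=lambda i:cv2.resize(i,None,fx=7,fy=7,interpolation=cv2.INTER_CUBIC)
P=np.vstack([np.hstack([r(i[120:160,235:270]),r(i[105:145,280:315])]) for i in(s,n)])
print(P.shape);cv2.imwrite("pics/c10.png",P)
for nm,a,b,(u0,v0,u1,v1) in[("dish sc",s,n,(305,340,410,378)),("petri",s,n,(275,238,325,282)),("bottles",s,n,(335,155,385,235)),("white",s,n,(378,195,418,272)),("dish top",t,nt,(372,195,440,268))]:
    d=cv2.phaseCorrelate(*[np.float32(cv2.cvtColor(x[v0:v1,u0:u1],cv2.COLOR_BGR2GRAY)) for x in(a,b)]);print(nm,d)
p=[.5655,.1355,.157]
print(proj("scene",world(p,[[.0745,0,.1735],[-.0745,0,.1735],[0,0,.1735]])))
```

```text
(560, 490, 3)
dish sc ((0.07126942747397891, 0.10621289992402438), 0.8584941525702123)
petri ((0.004689323852154814, 0.5319739400354884), 1.0103736350801256)
bottles ((-0.00550157010666652, 0.03611154659207472), 0.9397430124282837)
white ((-0.016589449075581797, -0.07822012875260498), 0.8916063043475151)
dish top ((-0.19891842539536952, 0.6161287660602213), 0.7429332042623449)
[[301.1535 125.2035]
 [245.7027 147.9928]
 [274.4225 136.1895]]
```

View pics/c10.png

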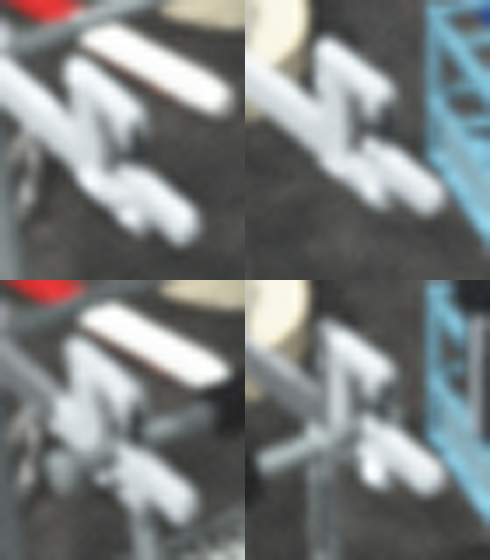

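In both hooks the dark keeper flap sits where it did at the start. The bar is at the notches, and the knob and grip pixels match the seated prediction within about 2 px. Handing in.

```bash
python3 -c "
from bench import *
print(hand_in(), get_obs()['time_s'])"
```

```text
the job is handed in; nothing more can be done
the job is handed in; nothing more can be done
```

The slide rack is hanging on the drain stand with both bar ends in the notches, and I handed the job in at about 27 s of the 43 s allowed. I lifted it from the dish by its grip and felt for the hook ledges from above. I then pushed the bar in past both keepers to the back wall, lowered it 12 mm, let go and moved the arm clear.

**Bracket height:** contact with the ledges put h at about 173–174 mm. My earlier estimate from the images was about 179 mm, so I relied on contact.

**Seating:** the bar met the notch floors at the predicted 12 mm drop, and the back wall took both ends with little twist. After release the wrist force was near zero and the rack stayed hanging. Its near knob and grip appear within about 2 px of where a level, seated bar should be.

**Keepers:** both flaps look the same as in the first picture, which is shut. At this resolution they are only a few pixels wide, so that is not certain.

**Forces:** measured wrist forces stayed around 10 N or less throughout.

**Dish and bystanders:** the bottles and the dish show shifts of 0.15 px or less in the scene view. The petri dish gave 0.5 px there and the dish 0.6 px in the top view. I put both down to noise, and to the rack having left the dish, since nothing touched them.

I viewed 12 pictures, two over the budget of 10.

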